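Square the knob gauge on a clamped drawer front

ROBOT

A 6-joint arm with a two-finger parallel gripper is mounted at the origin on the work surface. World frame = base frame: x ahead of the robot, y to its left, z up, the work surface at z = 0. Lengths are in m, angles in rad, forces in N, time in s.
With the tool pointing down it reaches from about 0.3 to 0.75 m from the base axis. Payload 8.5 kg.
Tool frame: the origin (TCP) lies on the centre line of the jaws, within the pads' length; the fingertips stand 11 mm ahead of it and the grasp point (between the pads) lies 8 mm behind it; z points along the fingers, y is the line along which they close (so a half turn about z gives the same grasp; the last joint's range is limited). The gripper opens to 88 mm and grips with 3 to 60 N. Pads are 18 mm wide; open, the fingers measure 123 mm over their backs; the gripper's body (75 mm by 187 mm) begins 45 mm behind the grasp point.
Start: joints at [-1.554, 0.381, 1.297, -0, 1.464, -0.215], TCP at [0.126, -0.535, 0.25] pointing down, gripper open.
Joint ranges: [-3.11, 3.11], [-0.89, 2.33], [0.22, 2.48], [-1.42, 4.56], [0.17, 2.85], [-2.88, 2.88]. Speed limits (rad/s): [2.39, 2.39, 3.14, 3.14, 3.14, 3.14].

INTERFACE

Orientations are given as a unit quaternion [x, y, z, w].
In Python, from station import arm, cams, ticket gives the robot as it stands. The module is installed in compiled form; this text tells all that it offers.
- The arm moves only by the tool servo_tool, never from a script. Its argument "motion" is a list of rows, each an object of numbers: "hand": the closure, from 0 (fully open) to 1 (shut); "x", "y", "z": the shift along the world's x, y, z in mm; "wx", "wy", "wz": the turn, a rotation vector about the world's x, y, z in degrees. In form: [{"hand": .., "x": .., "y": .., "z": .., "wx": .., "wy": .., "wz": ..}, ...]. A call has 1 to 12 rows; each row shifts and turns the commanded pose from where the row before left it; what a row does not reach is not made up. A row lasts 1/10 s, in which the tool goes at most 50 mm and 8.59 degrees, less where a joint would pass 70% of its speed; a pose out of reach is approached as far as the arm can. A call is refused whole if a number of a shift passes 50 or a number of a turn 8.59, either way. A call with a gripper value outside its range is refused whole. The fingers move at their own pace and stop on an object; the grip force is fixed at half the most. Time passes only in rows, so rows that do not move let the fingers close. It gives the time, the measured TCP pose, the force, the opening and the grip force at its end, in the units of the state.
- arm.state(): the state, without advancing time (a new reading comes with each control period).
- cams.capture(name): name is "scene" or "top"; returns a dict with "pixels" (400x640x3 uint8, blue, green, red), "fx", "fy", "cx", "cy" (pixels), "R" (3x3) and "t" (3): a world point X has camera coordinates R X + t. Camera axes: x right, y down, z forward; pixel columns grow to the right and rows downward; lengths in m; the calibration is good to about 2 mm. A picture is of the moment at which its call begins. There is no depth.
- ticket.job_done(): hands the job in; it is judged then, once.
The state is a dict: "time_s": time; "joints": joint angles; "joint_velocities": joint speeds; "joint_torque": joint torques, N m; "tcp_pos": TCP position; "orientation": TCP orientation; "contact_force": force on the tool from outside, world axes, zero at the start; "moment": the same for the moment, N m; "width": finger opening in m; "grasp_force": force on a finger pad.
Only numpy, scipy, OpenCV 4.12 (cv2) and the standard library are available. Lean on these libraries where they do the work, as an engineer would, in place of code of your own. Each camera call takes 0.05 s, during which the arm holds its last target. There are 200 camera calls.

TASK

Get the maple drawer front ready for its new knob: turn the crank by its loose red sleeve, clockwise seen from above and keeping hold of the sleeve, until the jaw has clamped the front tight against the fixed jaw. Then take the T-shaped knob gauge off its sloping stand and set it down (do not drop it) on the front, arm flat along the blue tape so that it covers it from side to side, fence drawn flush against the front's far edge, the one away from the robot. Let go and leave the things lying around where they are.

Things in the scene. Friction and masses are not known exactly. Their poses are not given: they have to be found in the camera images.
- jig: Clamping jig fixed to the counter. Origin on the counter under its aluminium bed (110 mm in x, top 40 mm high); x away from the robot, y to its left. Fixed blue jaw at +y: inner face at y 95 mm, 70 mm high, 90 mm long in x. Moving blue jaw at -y, 69 mm high: the crank drives it 25 mm a turn towards +y. Gearbox under the crank, 55 mm high.
- pad: Black rubber pad on the moving jaw, 90 mm long in x, 24 mm high, sprung (4 N/mm, at most 6 mm). Origin at the middle of its lower back edge; the pressing face is 6 mm from it in the jig's +y. It meets the front at a crank angle of about 5.3 rad and presses with about 16 N at the crank's end stop; tight is above 6 N.
- crank (a joint): Angle of the horizontal crank, rad: 0 with the crank arm pointing to the jig's -x, growing clockwise seen from above as the jaw closes, end stop at 6.3. At angle q the sleeve's axis is at (-55 cos q, +55 sin q) mm from the hub in jig axes. Stiff enough (0.14 N m) to stay where it is left.
- crank_hub (a point): Point on the vertical axis of the crank, 80 mm above the counter, level with the foot of the sleeve; at (0, -215) mm in the jig's x, y.
- sleeve: Red upright grip sleeve, diameter 26 mm, 64 mm tall (80 to 144 mm above the counter), at 55 mm radius on the crank, spinning freely about its own upright axis. Origin at the centre of its foot, z up. The steel crank arm lies directly below it.
- front: Loose maple drawer front on the jig's bed, 150 mm (x) by 180 mm (y) by 20 mm thick, 0.4 kg; its top is 60 mm above the counter. Origin at the centre of its underside; x away from the robot, y to its left. A 40 mm wide blue tape runs along x over the middle (y = 0) of its top. Far edge: the face at x = 75 mm. Clamped, it lies at y = 5 mm in the jig.
- stand: Fixed wooden stand with a ramp 100 mm wide that rises at 35 degrees away from the robot (along the stand's +x). Origin on the counter under its middle. Upper edge of the ramp at x = 60 mm, 125 mm above the counter; lower edge at x = -63 mm, 39 mm up.
- stand_edge (a point): Middle of the upper edge of the stand's ramp, where the gauge's fence is hooked over.
- gauge: T-gauge, 0.22 kg, on the ramp, its x up the slope. Origin: middle of the fence's inner face (looks to -x), level with the arm's underside; x from arm to fence, z out of the upper face. Aluminium arm: x -140 to 0 mm, 40 wide (y), z 0 to 4. Steel fence: x 0 to 14, y -70 to 70, z -16 to 4. Orange upright grip rib: x -58 to -2, 16 wide (y), z 4 to 44. Centre of mass near x -20.
- screwdriver: Bystander: yellow-handled screwdriver, 190 mm, lying between the robot and the jig. Origin at the centre of its underside (of its middle).
- knob: Bystander: new steel drawer knob, 32 mm across, 30 mm tall, standing left in front of the jig. Origin at the centre of its underside.
- soap: Bystander: washing-up bottle, 64 mm across, 190 mm tall, beyond the jig (these three swap places). Origin at the centre of its underside.
- mug: Bystander: white mug, 80 mm across, 95 mm tall, beyond the jig. Origin at the centre of its underside.
- beaker: Bystander: pale green cup, 84 mm across, 120 mm tall, beyond the jig. Origin at the centre of its underside.
- sponge: Bystander: yellow and green sponge, 110 x 70 x 30 mm, on the right near the robot. Origin at the centre of its underside.
Not all that is in view belongs to the job. What is shaped like the gauge but turquoise is not meant.

How it is judged:
On the way, in this order (a step that is already met when the one before it is completed fails the run):
1. the drawer front is clamped: the pad presses it with more than 6 N against the fixed jaw (contact force between front and pad above 6 N and y of front in the frame of jig between 0.002 and 0.008 m), for 0.3 s.
2. with the front clamped, the gauge is lifted clear of its stand (origin more than 60 mm from the stand's edge) (all of step 1 and distance between gauge and stand_edge above 0.06 m), for 0.1 s.
At the end, for the whole second after the job is handed in: The front is still clamped (pad pressing with more than 6 N, front against the fixed jaw within 3 mm). The gauge lies at rest on it, arm flat on the face (2.5 mm, 2.3 degrees), along the middle of the tape within 6 mm, fence against the far edge within 2.5 mm and parallel to it within 1.3 degrees (all of step 1 and x of gauge in the frame of front between 0.0725 and 0.0775 m and y of gauge in the frame of front between -0.006 and 0.006 m and z of gauge in the frame of front between 0.0175 and 0.0225 m and angle between the x axis of gauge and the x axis of front, either way round below 0.022 rad and angle between gauge's own z axis and vertical below 0.04 rad and linear speed of gauge below 0.01 m/s); the robot touches nothing.
It fails at once if the crank turns (faster than 1 rad/s) while the fingers are not on its sleeve ((velocity of joint crank above 1 rad/s or velocity of joint crank below -1 rad/s) and contact force between the fingers and sleeve below 0.2 N).
It fails at once if the gauge is dropped (moves faster than 0.6 m/s out of the fingers) (linear speed of gauge above 0.6 m/s and contact force between the fingers and gauge below 0.1 N).
It fails at once if a bystander is moved by more than 30 mm (distance of any of screwdriver, knob, soap, mug, beaker, sponge from where it was at the start of the episode above 0.03 m).
It also fails if it takes over 59 s, if anything falls off the work surface, if the arm or the gripper's body presses on something with over 40 N, if the wrist force passes 120 N, or if a joint passes its speed limit or range.

## Working session

There is one attempt and no reset: what is moved stays moved. The work goes in short steps, Python scripts to look and compute and a tool call to move; the robot and the scene stay as the last step left them, time stands still between calls to the robot, and variables do not carry over. Pictures are saved under pics/ and viewed, at most 10 in all, crops included, and the job is handed in when it is done.

Besides the shell and the picture viewer there is one more tool, called by a JSON object that holds its "api" and its "payload". servo_tool: Moves the arm, as the interface text tells. Its arguments: {"type":"object","properties":{"motion":{"type":"array","items":{"type":"object","properties":{"hand":{"type":"number"},"x":{"type":"number"},"y":{"type":"number"},"z":{"type":"number"},"wx":{"type":"number"},"wy":{"type":"number"},"wz":{"type":"number"}}}}},"required":["motion"]}

```bash
mkdir -p pics; python3 - <<'E'
from station import arm,cams
import cv2,pickle
s=arm.state();print(s)
for n in("scene","top"):
    c=cams.capture(n);cv2.imwrite(f"pics/{n}0.png",c["pixels"]);print(n,c["fx"],c["fy"],c["cx"],c["cy"],c["R"],c["t"]);pickle.dump(c,open(f"{n}0.pkl","wb"))
E
```

```text
{'time_s': 0.0, 'joints': array([-1.55431260e+00,  3.81176928e-01,  1.29827042e+00,  1.35692533e-05,
        1.46359749e+00, -2.15293979e-01]), 'joint_velocities': array([-5.76446229e-05, -5.52990210e-04,  1.36353428e-03,  6.38565347e-04,
        1.25427836e-03, -1.23071032e-03]), 'joint_torque': array([ 1.05776269e-04, -4.37933493e+01, -2.24551892e+01,  7.14007672e-02,
        3.52052087e-02, -1.10910382e-04]), 'tcp_pos': array([ 0.12633901, -0.53501372,  0.24914474]), 'orientation': array([ 9.93292222e-01,  1.15628869e-01,  7.87701177e-05, -7.21836220e-04]), 'contact_force': array([ 0.03651489, -0.44622114, -0.61740928]), 'moment': array([-0.04067172, -0.02255289, -0.02000702]), 'grasp_force': 0.0, 'width': 0.08812592373558126}
scene 463.6606750258446 463.6606750258446 322.536750487707 204.00055769917762 [[-0.89456473  0.44631597  0.02357961]
 [ 0.25358515  0.55029761 -0.79552945]
 [-0.3680333  -0.70567315 -0.60545593]] [ 0.52052188 -0.06126828  1.54498574]
top 375.30032937574396 375.30032937574396 317.03399808733724 202.19687397737812 [[-0.14848308 -0.98891198 -0.00242187]
 [-0.9684588   0.14590675 -0.20198706]
 [ 0.20010079 -0.02764618 -0.9793852 ]] [0.0784983  0.57770219 1.09141197]
```

View pics/top0.png

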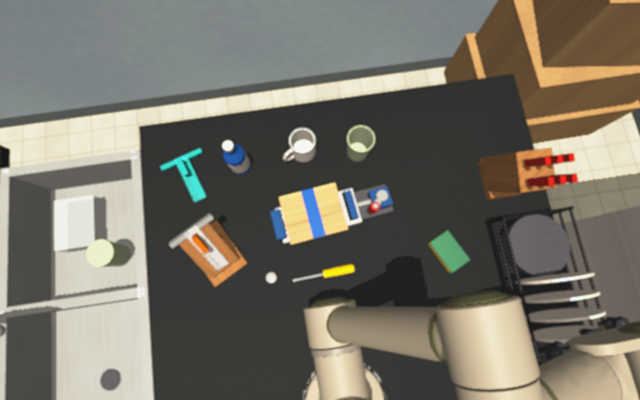

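View pics/scene0.png

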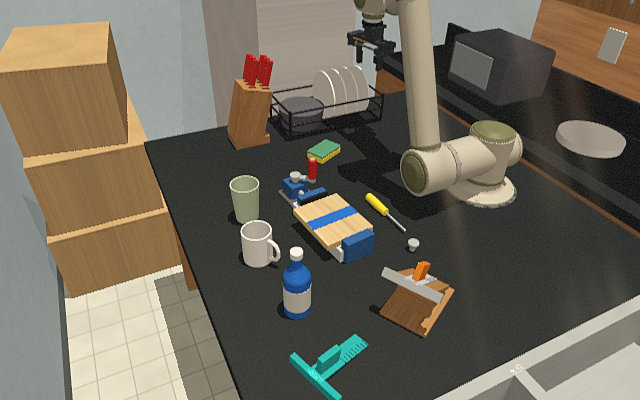

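The top view shows the front at about (312,212), the sleeve at (374,207) and the gauge on its stand at (205,240). The scene view shows the sleeve at (312,168) and the gauge at (415,280). I'll crop both closer.

```bash
python3 - <<'E'
import cv2,numpy as np
t=cv2.imread("pics/top0.png");s=cv2.imread("pics/scene0.png")
def crop(i,x,y,w,h,k): 
    o=cv2.resize(i[y:y+h,x:x+w],None,fx=k,fy=k,interpolation=cv2.INTER_CUBIC)
    for a in range(0,w,10): cv2.putText(o,str(x+a),(a*k,8),0,.3,(255,255,255),1); cv2.line(o,(a*k,10),(a*k,14),(255,255,255),1)
    for b in range(10,h,10): cv2.putText(o,str(y+b),(0,b*k+3),0,.3,(255,255,255),1)
    return o
cv2.imwrite("pics/c1.png",crop(t,262,175,140,75,5))
a=crop(t,160,205,95,85,4);b=crop(s,370,250,95,90,4)
o=np.zeros((360,770,3),np.uint8);o[:340,:380]=a;o[:360,390:]=b
cv2.imwrite("pics/c2.png",o)
cv2.imwrite("pics/c3.png",crop(s,270,150,115,115,5))
E
```

```text
(no output)
```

View pics/c1.png

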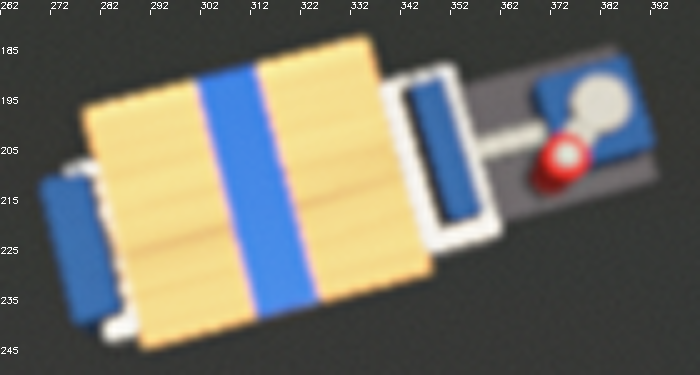

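View pics/c2.png

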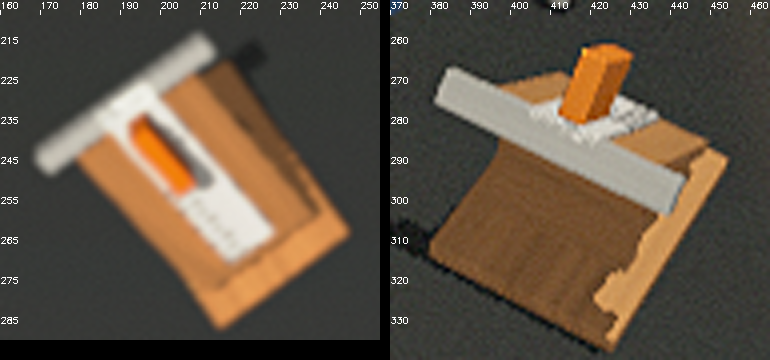

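View pics/c3.png

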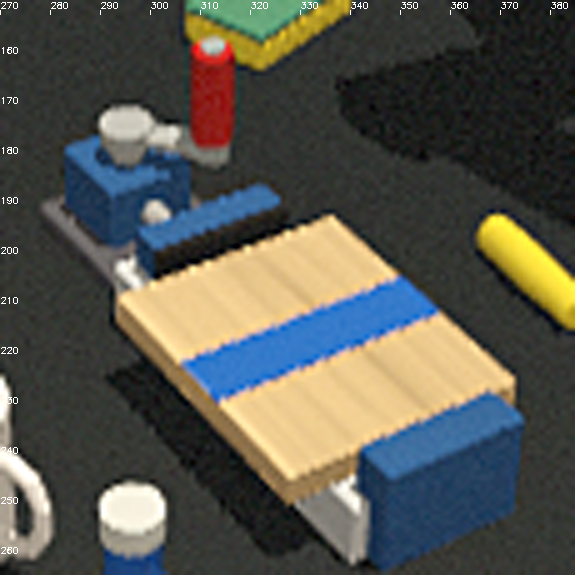

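The crops show clear corners: the front's four top corners, the jaws, the sleeve top at (375.5,205.4), and the gauge's fence, arm end and rib. I'll fit the poses to them.

```bash
cat > h.py <<'E'
import numpy as np,pickle,cv2
from scipy.optimize import least_squares
from scipy.spatial.transform import Rotation as Rot
C={n:pickle.load(open(n+"0.pkl","rb")) for n in("top","scene")}
def proj(c,X):
    p=np.atleast_2d(X)@np.array(c["R"]).T+c["t"]; return np.c_[c["fx"]*p[:,0]/p[:,2]+c["cx"],c["fy"]*p[:,1]/p[:,2]+c["cy"]]
def px(u,x0,y0,k): u=np.array(u,float); return (u+.5)/k-.5+[x0,y0]
def fit(obs,pose,p0,cams=C):
    # obs: list (cam, local pts mm, pixels); pose(p)->(R,t)
    def f(p):
        R,t=pose(p); return np.concatenate([(proj(cams[n],(np.array(L)/1000.)@R.T+t)-P).ravel() for n,L,P in obs])
    r=least_squares(f,p0,loss="soft_l1",x_scale=[.1]*len(p0)); return r.x,f(r.x).reshape(-1,2)
def planar(p): return Rot.from_euler("z",p[2]).as_matrix(),np.array([p[0],p[1],0])
E
python3 - <<'E'
from h import *
np.set_printoptions(precision=4,suppress=True)
T=lambda u:px(u,262,175,5); S=lambda u:px(u,270,150,5)
F=[[75,90,60],[75,-90,60],[-75,-90,60],[-75,90,60]]
ot=("top",F,T([[83,108],[370,36],[433,272],[145,348]]))
os=("scene",F,S([[290,485],[117,308],[332,215],[515,380]]))
for o in([ot],[os],[ot,os]):
    p,r=fit(o,planar,[.5,0,0]);print("front",p,np.degrees(p[2]));
print(r)
# jig: fixed jaw top z70; thickness free d ; use inner/outer edges
J=[[45,95,70],[-45,95,70]]
# outer jaw, mid of top; sleeve (q unknown), hub
def jf(p):
    R,t=planar(p); d=p[3]*1000;q=p[4]*10
    L=lambda a:proj_(a)
    r=[]
    def add(n,l,P): r.append(proj(C[n],(np.array(l)/1000)@R.T+t)-P)
    add("top",[[45,95+d,70],[-45,95+d,70],[-45,95,70]],T([[41,182],[75,325],[122,310]]))
    add("scene",[[45,95+d,70],[-45,95+d,70],[45,95,70]],S([[372,485],[522,418],[360,445]]))
    s=[-55*np.cos(q),-215+55*np.sin(q),144]
    add("top",[s],T([[568,153]]));add("scene",[s],S([[212,46]]))
    s[2]=80; add("scene",[s],S([[211,150]]))
    return np.concatenate(r).ravel()
r=least_squares(jf,[.5,0,p[2],.03,0.05],x_scale=.1,loss="soft_l1");print("jig",r.x,np.degrees(r.x[2]),"q",r.x[4]*10);print(r.fun.reshape(-1,2))
R,t=planar(r.x);q=r.x[4]*10
print("hub",R@[0,-.215,.08]+t,"sleeve",R@[-.055*np.cos(q),-.215+.055*np.sin(q),.08]+t)
print("front in jig",R.T@(np.array([p[0],p[1],0])-t),np.degrees(p[2]-r.x[2]))
# gauge
G=lambda u:px(u,160,205,4);H=lambda u:px(np.array(u)-[390,0],370,250,4)
def gp(p): return Rot.from_euler("ZY",[p[3],-p[4]]).as_matrix(),np.array(p[:3])
o=[("top",[[14,70,4],[14,-70,4],[-140,20,4],[-140,-20,4]],G([[35,153],[203,32],[231,265],[274,232]])),
("scene",[[14,-70,4],[14,70,4],[14,70,-16],[14,-70,-16]],H([[455,67],[688,176],[671,215],[435,101]])),
("scene",[[-2,-8,44],[-2,8,44],[-58,8,44]],H([[583,52],[613,62],[632,52]]))]
p,r=fit(o,gp,[.5,.3,.13,.6,.6]);print("gauge",p,np.degrees(p[3:]));print(r)
# stand
def sp(p): return planar(p)
o=[("top",[[-63,50,39],[-63,-50,39]],G([[203,287],[322,210]])),("scene",[[60,50,125],[60,-50,125],[-63,50,39]],H([[665,212],[500,95],[706,140]]))]
p,r=fit(o,planar,[.5,.3,.6]);print("stand",p,np.degrees(p[2]));print(r)
R,t=planar(p);print("edge",R@[.06,0,.125]+t)
E
```

```text
front [0.5529 0.0081 0.1061] 6.080186900130194
front [0.5593 0.0109 0.1243] 7.119215079727346
front [0.5557 0.0081 0.1137] 6.511714632946347
[[ 0.2833 -0.3175]
 [-0.7151 -0.6709]
 [ 0.0443 -1.4486]
 [-0.1223 -1.1374]
 [ 0.5495 -1.6249]
 [ 0.309  -2.5395]
 [ 0.6151  0.1215]
 [ 1.0643  0.0417]]
jig [0.55   0.0096 0.125  0.0283 0.0841] 7.1597518221483405 q 0.8408080085351557
[[-0.2877 -1.3145]
 [ 0.3446 -1.3001]
 [ 0.1506 -0.8719]
 [ 3.9618 -1.5227]
 [ 1.2749 -0.3166]
 [-0.0439  0.2652]
 [-0.049  -0.9687]
 [ 0.533   0.7039]
 [ 0.5129 -2.2305]]
hub [ 0.5768 -0.2038  0.08  ] sleeve [ 0.5353 -0.1677  0.08  ]
front in jig [ 0.0055 -0.0022  0.    ] -0.6480371892019933
gauge [0.5375 0.3557 0.1266 0.5038 0.5848] [28.8628 33.5094]
[[ 0.0546  0.7289]
 [-0.3669  0.934 ]
 [-0.1629 -0.4623]
 [ 0.1581 -0.4799]
 [-1.3371  0.511 ]
 [-0.9389  1.1525]
 [-0.1892 -0.0173]
 [ 0.5266  0.1571]
 [ 0.4347 -1.1825]
 [-0.3656 -0.646 ]
 [ 1.356  -0.1807]]
stand [0.4842 0.3303 0.5504] 31.534461542364326
[[ 0.6111  1.8323]
 [-2.6977 -0.5882]
 [-0.2858 -9.8141]
 [-1.5001  0.9011]
 [ 1.3918  0.1506]]
edge [0.5354 0.3617 0.125 ]
```

```bash
cat >> h.py <<'E'
def box(x,y,z): return np.array([[a,b,c] for a in x for b in y for c in z],float)
def contour(img,lo,hi,roi):
    x,y,w,h=roi; k=4
    big=cv2.resize(img[y:y+h,x:x+w],None,fx=k,fy=k,interpolation=cv2.INTER_CUBIC)
    m=np.zeros(big.shape[:2],np.uint8)
    for a,b in zip(lo,hi): m|=cv2.inRange(cv2.cvtColor(big,cv2.COLOR_BGR2HSV),a,b)
    m=cv2.morphologyEx(m,cv2.MORPH_OPEN,np.ones((5,5)))
    c=max(cv2.findContours(m,cv2.RETR_EXTERNAL,cv2.CHAIN_APPROX_NONE)[0],key=cv2.contourArea)[:,0,:]
    return (c+.5)/k-.5+[x,y]
def hullfit(obs,pose,p0,L,cams=C,loss="soft_l1"):
    def f(p):
        R,t=pose(p);o=[]
        for n,P in obs:
            h=cv2.convexHull(proj(cams[n],(L/1000)@R.T+t).astype(np.float32))
            o.append(np.array([cv2.pointPolygonTest(h,(float(a),float(b)),True) for a,b in P])/np.sqrt(len(P)))
        return np.concatenate(o)
    r=least_squares(f,p0,loss=loss,f_scale=.03,x_scale=.1,diff_step=1e-3);return r.x,np.sqrt((r.fun**2).sum()/len(obs))
ORANGE=([(4,150,90)],[(16,255,255)]);RED=([(0,150,60),(172,150,60)],[(6,255,255),(180,255,255)])
MAPLE=([(14,50,120),(100,150,150)],[(30,200,255),(116,255,255)])
E
python3 - <<'E'
from h import *
np.set_printoptions(precision=4,suppress=True)
I={n:C[n]["pixels"] for n in C}
FB=box((-75,75),(-90,90),(40,60))
ct=("top",contour(I["top"],*MAPLE,(262,175,92,78)));cs=("scene",contour(I["scene"],*MAPLE,(270,185,110,75)))
for o in([ct],[cs],[ct,cs]):
    p,e=hullfit(o,planar,[.555,.008,.11],FB);print("front",p,np.degrees(p[2]),e,[len(a[1]) for a in o])
a=np.linspace(0,2*np.pi,24);cyl=np.array([[13*np.cos(b),13*np.sin(b),z] for b in a for z in(80,144)])
tr=lambda p:(np.eye(3),np.array([p[0],p[1],0]))
st=("top",contour(I["top"],*RED,(360,190,30,30)));ss=("scene",contour(I["scene"],*RED,(300,150,30,35)))
for o in([st],[ss],[st,ss]):
    p,e=hullfit(o,tr,[.535,-.168],cyl);print("sleeve",p,e,[len(a[1]) for a in o])
RB=box((-58,-2),(-8,8),(4,44))
def gp(p): return Rot.from_euler("ZY",[p[3],-np.radians(35)]).as_matrix(),np.array(p[:3])
gt=("top",contour(I["top"],*ORANGE,(188,230,25,26)));gs=("scene",contour(I["scene"],*ORANGE,(405,258,28,25)))
p,e=hullfit([gt,gs],gp,[.5375,.3557,.1266,.52],RB);print("gauge",p,np.degrees(p[3]),e,[len(gt[1]),len(gs[1])])
E
```

```text
front [0.5544 0.0109 0.1204] 6.898240400051688 8.174725426475403 [571]
front [0.5563 0.0037 0.1285] 7.362859132121843 7.892274803940818 [1075]
front [0.5556 0.0085 0.1223] 7.00524772572078 8.00886341727575 [571, 1075]
sleeve [ 0.535  -0.1693] 1.469059690112368 [119]
sleeve [ 0.534  -0.1731] 1.0526376641041204 [215]
sleeve [ 0.5354 -0.17  ] 1.2801093913715074 [119, 215]
gauge [0.5387 0.3563 0.1276 0.529 ] 30.310327490311504 1.1344266919862929 [166, 226]
```

Front at (0.555,0.009) with yaw about 7°. The sleeve is at (0.535,-0.170), the hub at about (0.577,-0.204), so q is about 0.8. The gauge origin is at (0.538,0.356,0.127) with yaw about 30°. The tool's closing line is already near the jig's y, so I can go to the sleeve as it stands.

{"api": "servo_tool", "payload": {"motion": [{"hand":0,"x":34,"y":30},{"hand":0,"x":34,"y":30},{"hand":0,"x":34,"y":30},{"hand":0,"x":34,"y":30},{"hand":0,"x":34,"y":30},{"hand":0,"x":34,"y":30},{"hand":0,"x":34,"y":30},{"hand":0,"x":34,"y":30},{"hand":0,"x":34,"y":30},{"hand":0,"x":34,"y":30},{"hand":0,"x":34,"y":32},{"hand":0,"x":35,"y":33}]}}

```text
$.motion[0]: bad value
```

{"api": "servo_tool", "payload": {"motion": [{"hand":0,"x":34,"y":30,"z":0,"wx":0,"wy":0,"wz":0},{"hand":0,"x":34,"y":30,"z":0,"wx":0,"wy":0,"wz":0},{"hand":0,"x":34,"y":30,"z":0,"wx":0,"wy":0,"wz":0},{"hand":0,"x":34,"y":30,"z":0,"wx":0,"wy":0,"wz":0},{"hand":0,"x":34,"y":30,"z":0,"wx":0,"wy":0,"wz":0},{"hand":0,"x":34,"y":30,"z":0,"wx":0,"wy":0,"wz":0},{"hand":0,"x":34,"y":30,"z":0,"wx":0,"wy":0,"wz":0},{"hand":0,"x":34,"y":30,"z":0,"wx":0,"wy":0,"wz":0},{"hand":0,"x":34,"y":30,"z":0,"wx":0,"wy":0,"wz":0},{"hand":0,"x":34,"y":30,"z":0,"wx":0,"wy":0,"wz":0},{"hand":0,"x":34,"y":32,"z":0,"wx":0,"wy":0,"wz":0},{"hand":0,"x":35,"y":33,"z":0,"wx":0,"wy":0,"wz":0}]}}

```text
time_s: 1.3
tcp_pos: [0.5364, -0.1687, 0.2495]
orientation: [0.993, 0.116, -0.0, -0.0]
contact_force: [0.7, -2.2, 0.1]
width: 0.0885
grasp_force: 0.0
```

{"api": "servo_tool", "payload": {"motion": [{"hand":0,"x":-1,"y":-1,"z":-33,"wx":0,"wy":0,"wz":0},{"hand":0,"x":0,"y":0,"z":-33,"wx":0,"wy":0,"wz":0},{"hand":0,"x":0,"y":0,"z":-33,"wx":0,"wy":0,"wz":0},{"hand":0,"x":0,"y":0,"z":-33,"wx":0,"wy":0,"wz":0},{"hand":0,"x":0,"y":0,"z":0,"wx":0,"wy":0,"wz":0},{"hand":1,"x":0,"y":0,"z":0,"wx":0,"wy":0,"wz":0},{"hand":1,"x":0,"y":0,"z":0,"wx":0,"wy":0,"wz":0},{"hand":1,"x":0,"y":0,"z":0,"wx":0,"wy":0,"wz":0},{"hand":1,"x":0,"y":0,"z":0,"wx":0,"wy":0,"wz":0},{"hand":1,"x":0,"y":0,"z":0,"wx":0,"wy":0,"wz":0}]}}

```text
time_s: 2.3
tcp_pos: [0.5345, -0.1714, 0.1184]
orientation: [0.993, 0.116, 0.0, 0.0]
contact_force: [-0.1, -1.0, -0.3]
width: 0.05
grasp_force: 0.0
```

```bash
python3 - <<'E'
from station import arm,cams
import cv2,numpy as np
s=arm.state();print(s["tcp_pos"],s["contact_force"],s["width"])
a=cams.capture("scene")["pixels"][130:250,250:390];b=cams.capture("top")["pixels"][150:270,300:440]
cv2.imwrite("pics/g1.png",np.hstack([cv2.resize(i,None,fx=2.8,fy=2.8) for i in(a,b)]))
E
```

```text
[ 0.53450451 -0.17136969  0.11839486] [-0.09369517 -0.99127522 -0.32433616] 0.05003771046928204
```

View pics/g1.png

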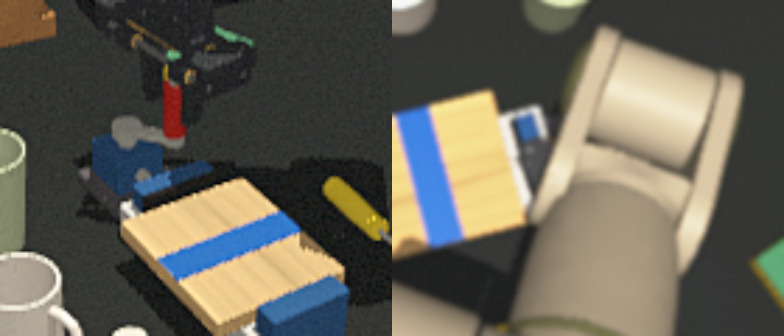

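The picture shows the sleeve, at about (172,110) in the left crop, between the fingers, which are still closing.

{"api": "servo_tool", "payload": {"motion": [{"hand":1,"x":0,"y":0,"z":0,"wx":0,"wy":0,"wz":0},{"hand":1,"x":0,"y":0,"z":0,"wx":0,"wy":0,"wz":0},{"hand":1,"x":0,"y":0,"z":0,"wx":0,"wy":0,"wz":0},{"hand":1,"x":0,"y":0,"z":0,"wx":0,"wy":0,"wz":0},{"hand":1,"x":0,"y":0,"z":0,"wx":0,"wy":0,"wz":0}]}}

```text
time_s: 2.9
tcp_pos: [0.534, -0.1707, 0.1178]
orientation: [0.993, 0.116, -0.0, -0.001]
contact_force: [-2.8, 4.7, 5.4]
width: 0.0253
grasp_force: 30.0
```

```bash
python3 - <<'E'
import numpy as np
# circle moves: hub from jig
hub=np.array([.577,-.204]);q0=.80;psi=np.radians(7.05)
P=lambda q:hub+np.array([[np.cos(psi),-np.sin(psi)],[np.sin(psi),np.cos(psi)]])@[-.055*np.cos(q),.055*np.sin(q)]
print(P(q0))
qs=q0+np.arange(0,31)*.18
p=np.array([P(q) for q in qs])*1000;print(np.c_[qs[1:],np.round(np.diff(np.round(p),axis=0))].tolist())
E
```

```text
[ 0.53412837 -0.1695468 ]
[[0.98, 7.0, 8.0], [1.1600000000000001, 8.0, 5.0], [1.34, 9.0, 5.0], [1.52, 9.0, 2.0], [1.7, 10.0, 1.0], [1.8800000000000001, 10.0, -1.0], [2.06, 10.0, -3.0], [2.24, 9.0, -4.0], [2.42, 8.0, -6.0], [2.5999999999999996, 6.0, -7.0], [2.7800000000000002, 6.0, -8.0], [2.96, 3.0, -10.0], [3.1399999999999997, 3.0, -9.0], [3.3200000000000003, 0.0, -10.0], [3.5, -2.0, -10.0], [3.6799999999999997, -3.0, -9.0], [3.8600000000000003, -4.0, -9.0], [4.04, -7.0, -7.0], [4.22, -7.0, -7.0], [4.3999999999999995, -9.0, -5.0], [4.58, -9.0, -3.0], [4.76, -10.0, -2.0], [4.9399999999999995, -10.0, 0.0], [5.12, -9.0, 2.0], [5.3, -10.0, 4.0], [5.4799999999999995, -8.0, 5.0], [5.659999999999999, -7.0, 7.0], [5.84, -6.0, 7.0], [6.02, -5.0, 9.0], [6.199999999999999, -3.0, 10.0]]
```

{"api": "servo_tool", "payload": {"motion": [{"hand":1,"x":7,"y":8,"z":0,"wx":0,"wy":0,"wz":0},{"hand":1,"x":8,"y":5,"z":0,"wx":0,"wy":0,"wz":0},{"hand":1,"x":9,"y":5,"z":0,"wx":0,"wy":0,"wz":0},{"hand":1,"x":9,"y":2,"z":0,"wx":0,"wy":0,"wz":0},{"hand":1,"x":10,"y":1,"z":0,"wx":0,"wy":0,"wz":0},{"hand":1,"x":10,"y":-1,"z":0,"wx":0,"wy":0,"wz":0},{"hand":1,"x":0,"y":0,"z":0,"wx":0,"wy":0,"wz":0}]}}

```text
time_s: 3.6
tcp_pos: [0.5887, -0.1485, 0.1179]
orientation: [0.993, 0.116, 0.001, -0.002]
contact_force: [4.0, 15.6, 3.7]
width: 0.0256
grasp_force: 30.0
```

{"api": "servo_tool", "payload": {"motion": [{"hand":1,"x":10,"y":0,"z":0,"wx":0,"wy":0,"wz":0},{"hand":1,"x":10,"y":-3,"z":0,"wx":0,"wy":0,"wz":0},{"hand":1,"x":8,"y":-6,"z":0,"wx":0,"wy":0,"wz":0},{"hand":1,"x":7,"y":-7,"z":0,"wx":0,"wy":0,"wz":0},{"hand":1,"x":6,"y":-8,"z":0,"wx":0,"wy":0,"wz":0},{"hand":1,"x":4,"y":-10,"z":0,"wx":0,"wy":0,"wz":0},{"hand":1,"x":3,"y":-9,"z":0,"wx":0,"wy":0,"wz":0},{"hand":1,"x":0,"y":0,"z":0,"wx":0,"wy":0,"wz":0}]}}

```text
time_s: 4.4
tcp_pos: [0.6342, -0.1963, 0.1177]
orientation: [0.993, 0.115, -0.002, 0.0]
contact_force: [-10.2, -3.6, 5.5]
width: 0.0251
grasp_force: 30.0
```

{"api": "servo_tool", "payload": {"motion": [{"hand":1,"x":-2,"y":-10,"z":0,"wx":0,"wy":0,"wz":0},{"hand":1,"x":-2,"y":-10,"z":0,"wx":0,"wy":0,"wz":0},{"hand":1,"x":-3,"y":-9,"z":0,"wx":0,"wy":0,"wz":0},{"hand":1,"x":-4,"y":-9,"z":0,"wx":0,"wy":0,"wz":0},{"hand":1,"x":-7,"y":-7,"z":0,"wx":0,"wy":0,"wz":0},{"hand":1,"x":-7,"y":-7,"z":0,"wx":0,"wy":0,"wz":0},{"hand":1,"x":-9,"y":-5,"z":0,"wx":0,"wy":0,"wz":0},{"hand":1,"x":-9,"y":-3,"z":0,"wx":0,"wy":0,"wz":0},{"hand":1,"x":0,"y":0,"z":0,"wx":0,"wy":0,"wz":0}]}}

```text
time_s: 5.3
tcp_pos: [0.5909, -0.2556, 0.1179]
orientation: [0.993, 0.115, -0.001, 0.001]
contact_force: [-0.1, -6.9, 1.6]
width: 0.0252
grasp_force: 30.0
```

{"api": "servo_tool", "payload": {"motion": [{"hand":1,"x":-10,"y":-3,"z":0,"wx":0,"wy":0,"wz":0},{"hand":1,"x":-10,"y":0,"z":0,"wx":0,"wy":0,"wz":0},{"hand":1,"x":-9,"y":2,"z":0,"wx":0,"wy":0,"wz":0},{"hand":1,"x":-9,"y":4,"z":0,"wx":0,"wy":0,"wz":0},{"hand":1,"x":-8,"y":5,"z":0,"wx":0,"wy":0,"wz":0},{"hand":1,"x":-7,"y":7,"z":0,"wx":0,"wy":0,"wz":0},{"hand":1,"x":0,"y":0,"z":0,"wx":0,"wy":0,"wz":0}]}}

```text
time_s: 6.0
tcp_pos: [0.5378, -0.2384, 0.1178]
orientation: [0.993, 0.116, -0.001, -0.0]
contact_force: [-3.0, -0.0, 5.6]
width: 0.0252
grasp_force: 30.0
```

{"api": "servo_tool", "payload": {"motion": [{"hand":1,"x":-5,"y":8,"z":0,"wx":0,"wy":0,"wz":0},{"hand":1,"x":-4,"y":8,"z":0,"wx":0,"wy":0,"wz":0},{"hand":1,"x":-3,"y":8,"z":0,"wx":0,"wy":0,"wz":0},{"hand":1,"x":-1,"y":4,"z":0,"wx":0,"wy":0,"wz":0},{"hand":1,"x":0,"y":0,"z":0,"wx":0,"wy":0,"wz":0},{"hand":1,"x":0,"y":0,"z":0,"wx":0,"wy":0,"wz":0}]}}

```text
time_s: 6.6
tcp_pos: [0.525, -0.2111, 0.1178]
orientation: [0.993, 0.116, -0.002, -0.0]
contact_force: [-7.4, -0.7, 7.3]
width: 0.0249
grasp_force: 30.0
```

```bash
python3 - <<'E'
from scipy.optimize import least_squares
import numpy as np
P=np.array([[.534,-.1707],[.5887,-.1485],[.6342,-.1963],[.5909,-.2556],[.5378,-.2384]])
print(least_squares(lambda c:np.hypot(*(P-c[:2]).T)-.055,[.579,-.203]))
E
```

```text
message: `gtol` termination condition is satisfied.
     success: True
      status: 1
         fun: [ 1.356e-04 -4.560e-04  2.782e-04 -3.585e-04  1.288e-05]
           x: [ 5.792e-01 -2.022e-01]
        cost: 2.1624353734951825e-07
         jac: [[ 8.205e-01 -5.716e-01]
               [-1.734e-01 -9.848e-01]
               [-9.943e-01 -1.070e-01]
               [-2.134e-01  9.770e-01]
               [ 7.533e-01  6.577e-01]]
        grad: [-8.819e-11  2.083e-11]
  optimality: 8.818707334973228e-11
 active_mask: [ 0.000e+00  0.000e+00]
        nfev: 4
        njev: 4
```

Hub fit to 0.4 mm at (0.5792,-0.2022). The crank is at about 6.24 rad, which should press with about 15 N. Next I'll release and rise.

{"api": "servo_tool", "payload": {"motion": [{"hand":0,"x":0,"y":0,"z":0,"wx":0,"wy":0,"wz":0},{"hand":0,"x":0,"y":0,"z":0,"wx":0,"wy":0,"wz":0},{"hand":0,"x":0,"y":0,"z":0,"wx":0,"wy":0,"wz":0},{"hand":0,"x":0,"y":0,"z":0,"wx":0,"wy":0,"wz":0},{"hand":0,"x":0,"y":0,"z":20,"wx":0,"wy":0,"wz":0},{"hand":0,"x":0,"y":0,"z":45,"wx":0,"wy":0,"wz":0},{"hand":0,"x":0,"y":0,"z":45,"wx":0,"wy":0,"wz":0},{"hand":0,"x":0,"y":0,"z":40,"wx":0,"wy":0,"wz":0}]}}

```text
time_s: 7.4
tcp_pos: [0.5263, -0.2111, 0.2699]
orientation: [0.993, 0.116, 0.0, 0.0]
contact_force: [0.6, -0.7, 0.4]
width: 0.0869
grasp_force: 0.0
```

{"api": "servo_tool", "payload": {"motion": [{"hand":0,"x":-6,"y":45,"z":0,"wx":0,"wy":0,"wz":2.7},{"hand":0,"x":-6,"y":45,"z":0,"wx":0,"wy":0,"wz":2.8},{"hand":0,"x":-6,"y":45,"z":0,"wx":0,"wy":0,"wz":2.8},{"hand":0,"x":-6,"y":45,"z":0,"wx":0,"wy":0,"wz":2.8},{"hand":0,"x":-6,"y":45,"z":0,"wx":0,"wy":0,"wz":2.8},{"hand":0,"x":-6,"y":45,"z":0,"wx":0,"wy":0,"wz":2.8},{"hand":0,"x":-6,"y":45,"z":0,"wx":0,"wy":0,"wz":0},{"hand":0,"x":-6,"y":45,"z":0,"wx":3.5,"wy":-6.06,"wz":0},{"hand":0,"x":-6,"y":45,"z":0,"wx":3.5,"wy":-6.06,"wz":0},{"hand":0,"x":-6,"y":45,"z":0,"wx":3.5,"wy":-6.06,"wz":0},{"hand":0,"x":-3,"y":45,"z":0,"wx":3.5,"wy":-6.06,"wz":0},{"hand":0,"x":0,"y":25,"z":0,"wx":3.5,"wy":-6.06,"wz":0}]}}

```text
time_s: 8.6
tcp_pos: [0.4624, 0.3113, 0.2684]
orientation: [0.92, 0.247, 0.293, -0.079]
contact_force: [1.8, 0.6, 1.1]
width: 0.0882
grasp_force: 0.0
```

```bash
python3 - <<'E'
from h import *
from station import arm,cams
np.set_printoptions(precision=4,suppress=True)
s=arm.state();R=Rot.from_quat(s["orientation"]).as_matrix();print(s["time_s"],s["tcp_pos"]);print(R)
for n in("top","scene"):
    c=cams.capture(n);pickle.dump(c,open(n+"1.pkl","wb"));cv2.imwrite(f"pics/{n}1.png",c["pixels"])
a=cv2.imread("pics/top1.png")[130:320,140:420];b=cv2.imread("pics/scene1.png")[130:350,260:480]
cv2.imwrite("pics/m1.png",np.hstack([cv2.resize(a,(560,380)),cv2.resize(b,(240,240))[:,:240] if 0 else cv2.copyMakeBorder(cv2.resize(b,(240,240)),0,140,0,0,0)]))
E
```

```text
8.6 [0.4624 0.3113 0.2684]
[[ 0.706   0.5016  0.4999]
 [ 0.4087 -0.8651  0.2908]
 [ 0.5784 -0.001  -0.8158]]
```

View pics/m1.png

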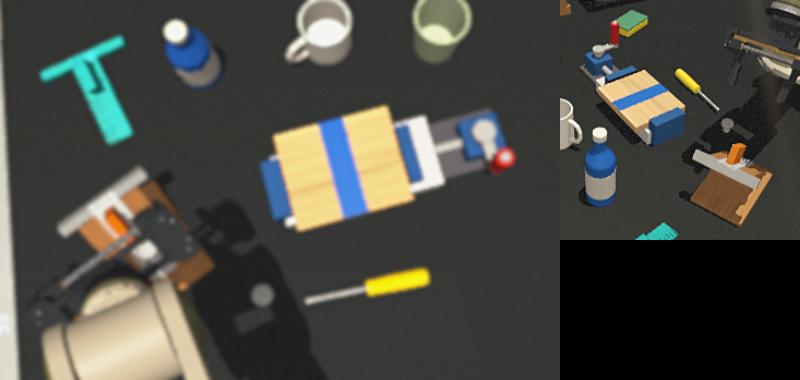

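The front sits between both jaws, at about (345,170) in the crop, and the gauge's rib is visible and free. Now the approach to the rib.

{"api": "servo_tool", "payload": {"motion": [{"hand":0,"x":6,"y":4,"z":-40,"wx":0,"wy":0,"wz":0},{"hand":0,"x":7,"y":5,"z":-40,"wx":0,"wy":0,"wz":0},{"hand":0,"x":12,"y":7,"z":-19,"wx":0,"wy":0,"wz":0},{"hand":0,"x":12,"y":7,"z":-19,"wx":0,"wy":0,"wz":0},{"hand":0,"x":11,"y":6,"z":-19,"wx":0,"wy":0,"wz":0},{"hand":0,"x":0,"y":0,"z":0,"wx":0,"wy":0,"wz":0}]}}

```text
time_s: 9.3
tcp_pos: [0.5122, 0.337, 0.1283]
orientation: [0.922, 0.247, 0.288, -0.078]
contact_force: [-0.3, 0.6, 0.6]
width: 0.0878
grasp_force: 0.0
```

```bash
python3 - <<'E'
from h import *
from station import arm,cams
s=arm.state();print(s["tcp_pos"],s["contact_force"])
b=cams.capture("scene")["pixels"][220:340,350:490]
# front refit from clamped pictures
c={n:pickle.load(open(n+"1.pkl","rb")) for n in("top","scene")}
from h import contour
FB=box((-75,75),(-90,90),(40,60))
def cont(img,roi):
    x,y,w,h=roi;big=cv2.resize(img[y:y+h,x:x+w],None,fx=4,fy=4,interpolation=cv2.INTER_CUBIC)
    m=cv2.inRange(cv2.cvtColor(big,cv2.COLOR_BGR2HSV),(12,50,110),(32,220,255))
    m=cv2.morphologyEx(m,cv2.MORPH_CLOSE,np.ones((81,81)));m=cv2.morphologyEx(m,cv2.MORPH_OPEN,np.ones((41,41)))
    k=max(cv2.findContours(m,0,cv2.CHAIN_APPROX_NONE)[0],key=cv2.contourArea)
    return (k[:,0]+.5)/4-.5+[x,y]
t=("top",cont(c["top"]["pixels"],(265,175,90,80)));q=("scene",cont(c["scene"]["pixels"],(270,185,110,80)))
for o in([t],[q],[t,q]):
    p,e=hullfit(o,planar,[.557,.011,.12],FB,c);print(p,np.degrees(p[2]),e)
for (n,P),f in((t,"top"),(q,"scene")):
    im=c[n]["pixels"].copy();x0,y0=P.min(0).astype(int)-8;im=cv2.resize(im[y0:y0+110,x0:x0+120],None,fx=3,fy=3)
    for u in P: cv2.circle(im,tuple(int(v) for v in (u-[x0,y0])*3),0,(0,0,255),-1)
    R,tt=planar(p);h=cv2.convexHull(proj(c[n],(FB/1000)@R.T+tt).astype(np.float32))[:,0]
    cv2.polylines(im,[((h-[x0,y0])*3).astype(int)],True,(0,255,0),1);cv2.imwrite("pics/_"+f+".png",im)
g=np.zeros((330,800,3),np.uint8);
A=cv2.imread("pics/_top.png")[:, :265];B=cv2.imread("pics/_scene.png")[:,:]; B=B[:,:275] if B.shape[1]<275 else B[:,:300]
D=cv2.resize(b,(230,197))
g[:A.shape[0],:265]=A;g[:B.shape[0],268:268+B.shape[1]]=B;g[:197,570:]=D
cv2.imwrite("pics/m2.png",g)
E
```

```text
[0.51218098 0.33696993 0.12832188] [-0.32346702  0.57210752  0.56544606]
[0.55401454 0.0132712  0.13287268] 7.6130435374592444 3.2550447647564775
[5.24596830e-01 8.02307488e-04 1.35378841e+00] 77.56636236283427 7.023724663699276
[0.55125329 0.0093938  0.15379209] 8.811637714436143 8.664105323002726
```

View pics/m2.png

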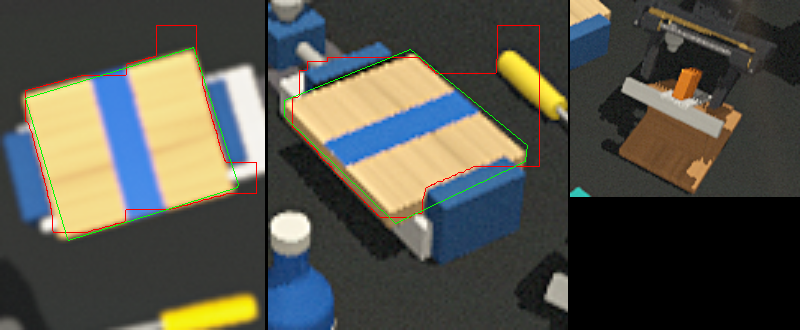

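The fingers straddle the orange rib, at about (687,85) in the crop. A small correction, then close.

{"api": "servo_tool", "payload": {"motion": [{"hand":0,"x":-2,"y":3,"z":2,"wx":0,"wy":0,"wz":0},{"hand":1,"x":0,"y":0,"z":0,"wx":0,"wy":0,"wz":0},{"hand":1,"x":0,"y":0,"z":0,"wx":0,"wy":0,"wz":0},{"hand":1,"x":0,"y":0,"z":0,"wx":0,"wy":0,"wz":0},{"hand":1,"x":0,"y":0,"z":0,"wx":0,"wy":0,"wz":0},{"hand":1,"x":0,"y":0,"z":0,"wx":0,"wy":0,"wz":0},{"hand":1,"x":0,"y":0,"z":0,"wx":0,"wy":0,"wz":0},{"hand":1,"x":0,"y":0,"z":0,"wx":0,"wy":0,"wz":0},{"hand":1,"x":0,"y":0,"z":0,"wx":0,"wy":0,"wz":0},{"hand":1,"x":0,"y":0,"z":0,"wx":0,"wy":0,"wz":0},{"hand":1,"x":0,"y":0,"z":0,"wx":0,"wy":0,"wz":0},{"hand":1,"x":0,"y":0,"z":0,"wx":0,"wy":0,"wz":0}]}}

```text
time_s: 10.55
tcp_pos: [0.5094, 0.3408, 0.1328]
orientation: [0.921, 0.247, 0.29, -0.078]
contact_force: [-0.1, 0.0, 0.8]
width: 0.0156
grasp_force: 29.9
```

```bash
cat >> h.py <<'E'
def edges(c,model,pose,p0,w=6,n=25):
    """fit pose to image edges: model=[(cam,A,B)] mm segments; strongest gradient along normal"""
    G={k:cv2.GaussianBlur(c[k]["pixels"].astype(np.float32),(0,0),.7) for k in c}
    p=np.array(p0,float)
    for it in range(6):
        R,t=pose(p);D=[]
        ww=w if it<2 else 3
        for k,A,B in model:
            A,B=np.array(A,float),np.array(B,float)
            for s in np.linspace(.08,.92,n):
                X=A+(B-A)*s;u=proj(c[k],R@(X/1000)+t)[0];v=proj(c[k],R@((X+(B-A)*.01)/1000)+t)[0]-u;nn=np.array([-v[1],v[0]])/np.hypot(*v)
                o=np.arange(-ww,ww+.01,.25);q=(u+o[:,None]*nn).astype(np.float32)
                pr=cv2.remap(G[k],q[None,:,0],q[None,:,1],cv2.INTER_LINEAR)[0]
                g=np.linalg.norm(np.gradient(pr,axis=0),axis=1);i=g.argmax()
                if g[i]>4 and 0<i<len(o)-1: D.append((k,X,u+o[i]*nn,nn))
        f=lambda p:np.array([(proj(c[k],pose(p)[0]@(X/1000)+pose(p)[1])[0]-u)@nn for k,X,u,nn in D])
        r=least_squares(f,p,loss="soft_l1",f_scale=.3,x_scale=.1);p=r.x
    return p,np.sqrt(np.median(r.fun**2)),len(D)
E
python3 - <<'E'
from h import *
np.set_printoptions(precision=4,suppress=True)
c={n:pickle.load(open(n+"1.pkl","rb")) for n in("top","scene")}
top=[("top",[75,-88,60],[75,88,60]),("top",[-75,-88,40],[-75,60,40])]+[("top",[-73,y,60],[73,y,60]) for y in(-20,20)]
sc=[("scene",[75,-88,60],[75,88,60]),("scene",[-75,-88,60],[-75,70,60])]+[("scene",[-73,y,60],[73,y,60]) for y in(-20,20)]
for m in(top,sc,top+sc,[top[0]],):
    if len(m)>1: 
        p,e,n=edges(c,m,planar,[.555,.014,.123]);print(p,np.degrees(p[2]),e,n)
E
```

```text
[0.5528 0.015  0.1173] 6.720924407144737 0.3844686344661478 100
[0.5563 0.0127 0.1176] 6.736181516612486 0.24229647146127714 100
[0.5545 0.0141 0.1124] 6.442130133151138 0.4911117790712711 200
```

Gripped at width 15.6 mm. The clamped front sits at about (0.554,0.015) with yaw 6.73°, the same from both views. Now the lift along the ramp normal and then up.

{"api": "servo_tool", "payload": {"motion": [{"hand":1,"x":-3,"y":-2,"z":5,"wx":0,"wy":0,"wz":0},{"hand":1,"x":-5,"y":-3,"z":8,"wx":0,"wy":0,"wz":0},{"hand":1,"x":-10,"y":-6,"z":16,"wx":0,"wy":0,"wz":0},{"hand":1,"x":-5,"y":-5,"z":25,"wx":0,"wy":0,"wz":0},{"hand":1,"x":0,"y":-5,"z":30,"wx":0,"wy":0,"wz":0},{"hand":1,"x":0,"y":-10,"z":30,"wx":0,"wy":0,"wz":0},{"hand":1,"x":0,"y":-20,"z":0,"wx":-3.5,"wy":6.06,"wz":0},{"hand":1,"x":0,"y":-20,"z":0,"wx":-3.5,"wy":6.06,"wz":0},{"hand":1,"x":0,"y":-20,"z":0,"wx":-3.5,"wy":6.06,"wz":0},{"hand":1,"x":0,"y":-20,"z":0,"wx":-3.5,"wy":6.06,"wz":0},{"hand":1,"x":0,"y":-20,"z":0,"wx":-3.5,"wy":6.06,"wz":0},{"hand":1,"x":0,"y":0,"z":0,"wx":0,"wy":0,"wz":0}]}}

```text
time_s: 11.75
tcp_pos: [0.4869, 0.2083, 0.2465]
orientation: [0.966, 0.258, -0.002, 0.001]
contact_force: [0.9, 0.4, -2.2]
width: 0.0162
grasp_force: 29.9
```

```bash
python3 - <<'E'
from h import *
from station import arm
np.set_printoptions(precision=4,suppress=True)
s=arm.state();R=Rot.from_quat(s["orientation"]).as_matrix();print(s["time_s"],s["tcp_pos"],s["contact_force"],s["width"]);print(R,np.degrees(np.arctan2(R[1,0],R[0,0])))
print(Rot.from_quat([.921,.247,.29,-.078]).as_matrix())
E
```

```text
11.75 [0.4869 0.2083 0.2465] [ 0.8612  0.4003 -2.1788] 0.01621943913511759
[[ 0.8671  0.4981 -0.0026]
 [ 0.4981 -0.8671 -0.002 ]
 [-0.0033  0.0004 -1.    ]] 29.87578417724075
[[ 0.7096  0.5005  0.4959]
 [ 0.41   -0.8657  0.2871]
 [ 0.573  -0.0004 -0.8195]]
```

{"api": "servo_tool", "payload": {"motion": [{"hand":1,"x":5,"y":-30,"z":0,"wx":0,"wy":0,"wz":-5.8},{"hand":1,"x":5,"y":-30,"z":0,"wx":0,"wy":0,"wz":-5.8},{"hand":1,"x":15,"y":-30,"z":0,"wx":0,"wy":0,"wz":-5.8},{"hand":1,"x":25,"y":-30,"z":-10,"wx":0,"wy":0,"wz":-5.75},{"hand":1,"x":29,"y":-30,"z":-20,"wx":0,"wy":0,"wz":0},{"hand":1,"x":25,"y":-21,"z":-30,"wx":0,"wy":0,"wz":0},{"hand":1,"x":25,"y":-15,"z":-30,"wx":0,"wy":0,"wz":0},{"hand":1,"x":0,"y":0,"z":-15,"wx":0,"wy":0,"wz":0},{"hand":1,"x":0,"y":0,"z":0,"wx":0,"wy":0,"wz":0},{"hand":1,"x":0,"y":0,"z":0,"wx":0,"wy":0,"wz":0}]}}

```text
time_s: 12.75
tcp_pos: [0.6149, 0.0245, 0.1426]
orientation: [0.998, 0.06, 0.001, -0.0]
contact_force: [0.0, 0.2, -2.7]
width: 0.0158
grasp_force: 29.9
```

```bash
python3 - <<'E'
from h import *
from station import arm,cams
np.set_printoptions(precision=4,suppress=True)
s=arm.state();R=Rot.from_quat(s["orientation"]).as_matrix();print(s["time_s"],s["tcp_pos"],s["contact_force"],s["moment"],s["width"]);print(R[2],np.degrees(np.arctan2(R[1,0],R[0,0])))
c={}
for n in("top","scene"):
    c[n]=cams.capture(n);pickle.dump(c[n],open(n+"2.pkl","wb"))
a=c["scene"]["pixels"][140:290,250:410];b=c["top"]["pixels"][140:290,240:400]
cv2.imwrite("pics/m3.png",np.hstack([cv2.resize(i,None,fx=2.5,fy=2.5,interpolation=cv2.INTER_CUBIC) for i in(a,b)]))
E
```

```text
12.75 [0.6149 0.0245 0.1426] [ 0.0017  0.2453 -2.6963] [0.0153 0.0074 0.0393] 0.01583445317391746
[ 0.0012 -0.0001 -1.    ] 6.868397323062064
```

View pics/m3.png

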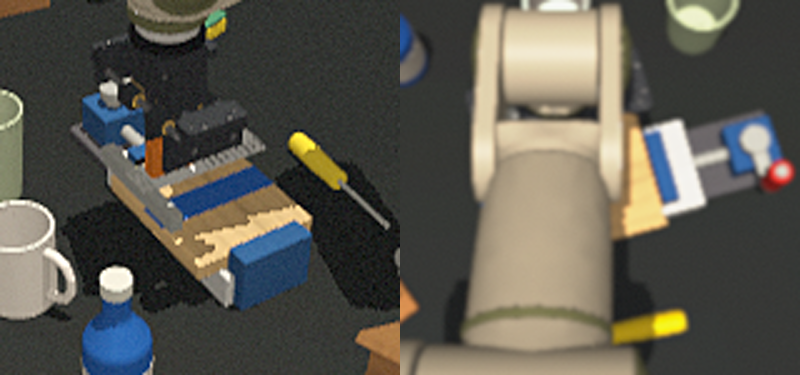

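The gauge hangs level above the front, its fence (at about (145,190) in the crop) just beyond the far edge. I'll measure it against the front in the same view.

```bash
python3 - <<'E'
from h import *
np.set_printoptions(precision=4,suppress=True)
c={"scene":pickle.load(open("scene2.pkl","rb"))}
L=lambda a,b:("scene",a,b)
m=[L([14,-70,4],[14,70,4]),L([14,-70,-16],[14,70,-16]),L([14,70,-16],[14,70,4]),L([14,-70,-16],[14,-70,4]),L([0,70,-16],[0,70,4])]
yaw=np.radians(6.87);tcp=np.array([.6149,.0245,.1426])
o=tcp+Rot.from_euler("z",yaw).as_matrix()@[.0229,0,0]+[0,0,-.0238];print("expected",o)
for z in(o[2],):
  for w in(3,5):
    pose=lambda p:(Rot.from_euler("z",p[2]).as_matrix(),np.array([p[0],p[1],z]))
    p,e,n=edges(c,m[:4],pose,[o[0],o[1],yaw],w=w);print(p,np.degrees(p[2]),e,n)
    R,t=planar([.5563,.0127,.1176]);print("in front",R.T@([p[0],p[1],0]-t))
pose=lambda p:(Rot.from_euler("z",yaw).as_matrix(),np.array(p))
p,e,n=edges(c,m[:4],pose,o,w=4);print("free z",p,e,n)
f=[L([75,40,60],[75,88,60]),L([-73,20,60],[60,20,60]),L([-75,-70,60],[-75,70,60])]
E
```

```text
expected [0.6376 0.0272 0.1188]
[0.6502 0.0015 0.0202] 1.1581988176536193 0.6280622544633022 72
in front [ 0.092  -0.0222  0.    ]
[0.6384 0.0294 0.2523] 14.45339274205023 0.5726343133072235 83
in front [0.0835 0.007  0.    ]
free z [0.7254 0.2125 0.2737] 1.030598611970613 48
```

```bash
python3 - <<'E'
from h import *
np.set_printoptions(precision=1,suppress=True)
c=pickle.load(open("scene2.pkl","rb"))
R=Rot.from_euler("z",np.radians(6.87)).as_matrix()
P=np.array([[14,70,4],[14,70,-16],[14,-70,4],[14,-70,-16],[0,70,4]])/1000
# shift world by scene-camera bias seen on the front (.5563-.554,.0127-.0152)
for b in([0,0,0],[.0023,-.0025,0]): print((proj(c,P@R.T+[.6376,.0272,.1188]+b)-[250,140])*2.5)
E
python3 - <<'E'
import cv2
i=cv2.imread("pics/m3.png")
o=cv2.resize(i[125:245,85:205],None,fx=5,fy=5,interpolation=cv2.INTER_CUBIC);cv2.imwrite("pics/m4.png",o)
E
```

```text
[[173.4 218. ]
 [173.  233.1]
 [102.9 147.1]
 [103.2 161.8]
 [185.  213.3]]
[[170.2 217.2]
 [169.9 232.2]
 [100.  146.4]
 [100.4 161. ]
 [181.9 212.5]]
```

View pics/m4.png

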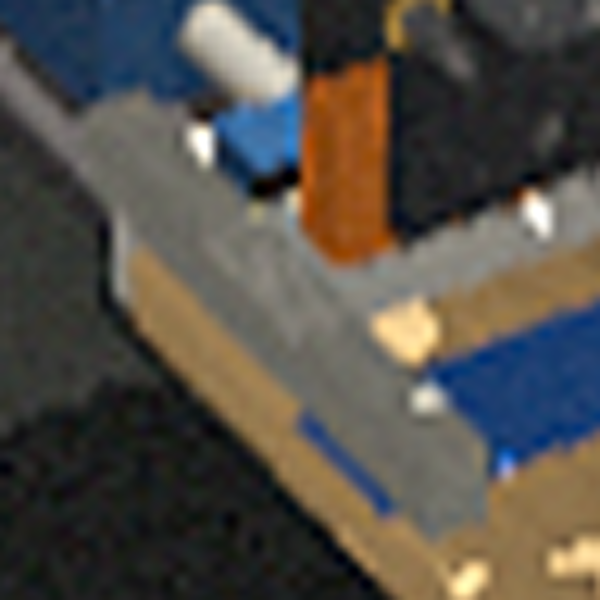

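It agrees with the kinematics to about 2 mm. The fence should be about 9 mm beyond the far edge, so I can descend.

{"api": "servo_tool", "payload": {"motion": [{"hand":1,"x":0,"y":-2,"z":-20,"wx":0,"wy":0,"wz":-0.1},{"hand":1,"x":0,"y":0,"z":-20,"wx":0,"wy":0,"wz":0},{"hand":1,"x":0,"y":0,"z":-12,"wx":0,"wy":0,"wz":0},{"hand":1,"x":0,"y":0,"z":0,"wx":0,"wy":0,"wz":0},{"hand":1,"x":0,"y":0,"z":0,"wx":0,"wy":0,"wz":0}]}}

```text
time_s: 13.35
tcp_pos: [0.6157, 0.0219, 0.0908]
orientation: [0.998, 0.059, 0.001, 0.0]
contact_force: [-0.2, -0.1, -3.0]
width: 0.0158
grasp_force: 29.9
```

{"api": "servo_tool", "payload": {"motion": [{"hand":1,"x":0,"y":0,"z":-2,"wx":0,"wy":0,"wz":0},{"hand":1,"x":0,"y":0,"z":-2,"wx":0,"wy":0,"wz":0},{"hand":1,"x":0,"y":0,"z":0,"wx":0,"wy":0,"wz":0},{"hand":1,"x":0,"y":0,"z":0,"wx":0,"wy":0,"wz":0}]}}

```text
time_s: 13.75
tcp_pos: [0.6154, 0.0217, 0.0859]
orientation: [0.998, 0.059, 0.0, 0.0]
contact_force: [0.5, 0.0, -2.7]
width: 0.0153
grasp_force: 29.9
```

{"api": "servo_tool", "payload": {"motion": [{"hand":1,"x":0,"y":0,"z":-1,"wx":0,"wy":0,"wz":0},{"hand":1,"x":0,"y":0,"z":0,"wx":0,"wy":0,"wz":0},{"hand":1,"x":0,"y":0,"z":0,"wx":0,"wy":0,"wz":0}]}}

```text
time_s: 14.05
tcp_pos: [0.6155, 0.0217, 0.0851]
orientation: [0.998, 0.059, 0.0, 0.0]
contact_force: [-0.4, -0.9, 0.4]
width: 0.0157
grasp_force: 29.9
```

{"api": "servo_tool", "payload": {"motion": [{"hand":1,"x":0,"y":0,"z":-1,"wx":0,"wy":0,"wz":0},{"hand":1,"x":0,"y":0,"z":0,"wx":0,"wy":0,"wz":0},{"hand":1,"x":0,"y":0,"z":0,"wx":0,"wy":0,"wz":0}]}}

```text
time_s: 14.35
tcp_pos: [0.6156, 0.0216, 0.085]
orientation: [0.998, 0.059, 0.001, 0.0]
contact_force: [-2.7, 0.0, 7.0]
width: 0.0155
grasp_force: 29.9
```

Contact with the face at TCP z 0.085 (expected 0.084). I'll draw the fence back along the front's -x.

{"api": "servo_tool", "payload": {"motion": [{"hand":1,"x":-2,"y":-0.2,"z":0.5,"wx":0,"wy":0,"wz":0},{"hand":1,"x":-2,"y":-0.2,"z":0,"wx":0,"wy":0,"wz":0},{"hand":1,"x":-1,"y":-0.1,"z":0,"wx":0,"wy":0,"wz":0},{"hand":1,"x":0,"y":0,"z":0,"wx":0,"wy":0,"wz":0},{"hand":1,"x":0,"y":0,"z":0,"wx":0,"wy":0,"wz":0}]}}

```text
time_s: 14.85
tcp_pos: [0.6111, 0.0211, 0.085]
orientation: [0.998, 0.059, 0.001, 0.0]
contact_force: [4.9, 0.3, 6.4]
width: 0.0158
grasp_force: 29.9
```

{"api": "servo_tool", "payload": {"motion": [{"hand":1,"x":-1,"y":-0.1,"z":0,"wx":0,"wy":0,"wz":0},{"hand":1,"x":-1,"y":-0.1,"z":0,"wx":0,"wy":0,"wz":0},{"hand":1,"x":0,"y":0,"z":0,"wx":0,"wy":0,"wz":0},{"hand":1,"x":0,"y":0,"z":0,"wx":0,"wy":0,"wz":0}]}}

```text
time_s: 15.25
tcp_pos: [0.6092, 0.021, 0.085]
orientation: [0.998, 0.059, 0.001, 0.0]
contact_force: [4.3, 0.7, 7.3]
width: 0.0156
grasp_force: 29.9
```

{"api": "servo_tool", "payload": {"motion": [{"hand":1,"x":-1,"y":-0.1,"z":0.3,"wx":0,"wy":0,"wz":0},{"hand":1,"x":-1,"y":-0.1,"z":0,"wx":0,"wy":0,"wz":0},{"hand":1,"x":0,"y":0,"z":0,"wx":0,"wy":0,"wz":0},{"hand":1,"x":0,"y":0,"z":0,"wx":0,"wy":0,"wz":0}]}}

```text
time_s: 15.65
tcp_pos: [0.6072, 0.0207, 0.085]
orientation: [0.998, 0.059, 0.001, 0.0]
contact_force: [5.9, 0.6, 4.4]
width: 0.0156
grasp_force: 29.9
```

{"api": "servo_tool", "payload": {"motion": [{"hand":1,"x":-1,"y":-0.1,"z":0,"wx":0,"wy":0,"wz":0},{"hand":1,"x":0,"y":0,"z":0,"wx":0,"wy":0,"wz":0},{"hand":1,"x":0,"y":0,"z":0,"wx":0,"wy":0,"wz":0}]}}

```text
time_s: 15.95
tcp_pos: [0.607, 0.0206, 0.085]
orientation: [0.998, 0.059, 0.002, 0.0]
contact_force: [10.0, 0.9, 1.0]
width: 0.0154
grasp_force: 30.0
```

```bash
python3 - <<'E'
from h import *
from station import arm
s=arm.state();R=Rot.from_quat(s["orientation"]).as_matrix();print(s["contact_force"],s["moment"],R[2],np.degrees(np.arctan2(R[1,0],R[0,0])),s["tcp_pos"])
E
```

```text
[9.95094845 0.8672949  1.01368575] [ 0.2125662  -1.49950652  0.14123995] [ 4.55930916e-03  9.04532992e-04 -9.99989197e-01] 6.742705418793699 [0.60697947 0.02060909 0.08501944]
```

The fence is seated: the x force rose to 10 N with the TCP stalled, and the small moment about z means both ends bear. I'll ease off, press lightly down and release.

{"api": "servo_tool", "payload": {"motion": [{"hand":1,"x":0.6,"y":0,"z":-0.6,"wx":0,"wy":0,"wz":0},{"hand":1,"x":0,"y":0,"z":0,"wx":0,"wy":0,"wz":0},{"hand":0.75,"x":0,"y":0,"z":0,"wx":0,"wy":0,"wz":0},{"hand":0.7,"x":0,"y":0,"z":0,"wx":0,"wy":0,"wz":0},{"hand":0.5,"x":0,"y":0,"z":0,"wx":0,"wy":0,"wz":0},{"hand":0.3,"x":0,"y":0,"z":0,"wx":0,"wy":0,"wz":0},{"hand":0.2,"x":0,"y":0,"z":0,"wx":0,"wy":0,"wz":0},{"hand":0.2,"x":0,"y":0,"z":0,"wx":0,"wy":0,"wz":0},{"hand":0.2,"x":0,"y":0,"z":0,"wx":0,"wy":0,"wz":0}]}}

```text
time_s: 16.85
tcp_pos: [0.6059, 0.0207, 0.0839]
orientation: [0.998, 0.059, -0.0, -0.0]
contact_force: [0.6, -0.4, 0.5]
width: 0.0642
grasp_force: 0.0
```

{"api": "servo_tool", "payload": {"motion": [{"hand":0.2,"x":0,"y":0,"z":10,"wx":0,"wy":0,"wz":0},{"hand":0.2,"x":0,"y":0,"z":30,"wx":0,"wy":0,"wz":0},{"hand":0.2,"x":0,"y":0,"z":45,"wx":0,"wy":0,"wz":0},{"hand":0.2,"x":0,"y":0,"z":45,"wx":0,"wy":0,"wz":0},{"hand":0.2,"x":-20,"y":-45,"z":10,"wx":0,"wy":0,"wz":0},{"hand":0.2,"x":-20,"y":-45,"z":0,"wx":0,"wy":0,"wz":0},{"hand":0.2,"x":-20,"y":-45,"z":0,"wx":0,"wy":0,"wz":0},{"hand":0.2,"x":-20,"y":-45,"z":0,"wx":0,"wy":0,"wz":0},{"hand":0.2,"x":-20,"y":-45,"z":0,"wx":0,"wy":0,"wz":0},{"hand":0.2,"x":-20,"y":-45,"z":0,"wx":0,"wy":0,"wz":0},{"hand":0.2,"x":0,"y":0,"z":0,"wx":0,"wy":0,"wz":0}]}}

```text
time_s: 17.95
tcp_pos: [0.484, -0.2537, 0.2246]
orientation: [0.998, 0.056, 0.0, 0.001]
contact_force: [0.3, 0.8, 0.2]
width: 0.0705
grasp_force: 0.0
```

```bash
python3 - <<'E'
from h import *
from station import arm,cams
np.set_printoptions(precision=4,suppress=True)
c={}
for n in("top","scene"):
    c[n]=cams.capture(n);pickle.dump(c[n],open(n+"3.pkl","wb"))
a=c["scene"]["pixels"][170:270,260:380];b=c["top"]["pixels"][165:265,255:375]
cv2.imwrite("pics/m5.png",np.hstack([cv2.resize(i,None,fx=3.3,fy=3.3,interpolation=cv2.INTER_CUBIC) for i in(a,b)]))
top=[("top",[-75,-88,40],[-75,-25,40]),("top",[-75,25,40],[-75,70,40]),("top",[75,72,60],[75,89,60]),("top",[75,-72,60],[75,-89,60]),("top",[-73,-90,60],[60,-90,60])]
gm=[("top",[14,-68,4],[14,68,4]),("top",[0,-68,4],[0,-22,4]),("top",[0,22,4],[0,68,4]),("top",[-135,20,4],[-5,20,4]),("top",[-135,-20,4],[-5,-20,4])]
pg=lambda p:(Rot.from_euler("z",p[2]).as_matrix(),np.array([p[0],p[1],.06]))
f,e,n=edges(c,top,planar,[.5535,.0148,.1175],w=3);print("front",f,np.degrees(f[2]),e,n)
g,e,n=edges(c,gm,pg,[f[0]+.0745,f[1]+.009,.1175],w=3);print("gauge",g,np.degrees(g[2]),e,n)
R,t=planar(f);print("gauge in front",R.T@([g[0],g[1],0]-t),np.degrees(g[2]-f[2]))
print(arm.state()["time_s"],arm.state()["tcp_pos"])
E
```

```text
front [0.5528 0.014  0.1145] 6.562650845958455 0.26158798423719526 125
gauge [0.6283 0.0264 0.1528] 8.757005203523985 0.4949963779052252 81
gauge in front [0.0765 0.0038 0.    ] 2.1943543575655293
18.05 [ 0.4857 -0.2497  0.2245]
```

I've used all 10 picture views, so I'll check numerically, edge by edge, against the known height planes.

```bash
cat > chk.py <<'E'
from h import *
import sys
np.set_printoptions(precision=4,suppress=True)
def run(tag,F0,G0):
    c={n:pickle.load(open(n+tag+".pkl","rb")) for n in("top","scene")}
    Gs={k:cv2.GaussianBlur(c[k]["pixels"].astype(np.float32),(0,0),.7) for k in c}
    def line(k,A,B,pose,w=3):
        R,t=pose;A,B=np.array(A,float),np.array(B,float);z=(R@(A/1000)+t)[2];pts=[]
        for s in np.linspace(.05,.95,40):
            X=R@((A+(B-A)*s)/1000)+t;d=R@(B-A);nw=np.cross([0,0,1],d/np.linalg.norm(d))
            o=np.arange(-9,9.01,.25)/1000;Q=X+o[:,None]*nw;q=proj(c[k],Q).astype(np.float32)
            pr=cv2.remap(Gs[k],q[None,:,0],q[None,:,1],cv2.INTER_LINEAR)[0]
            g=np.linalg.norm(np.gradient(pr,axis=0),axis=1);i=g.argmax()
            if 1<i<len(o)-2: 
                a,b_,d_=g[i-1:i+2];pts.append((s*np.linalg.norm(B-A),(o[i]+.00025*.5*(a-d_)/(a-2*b_+d_))*1000))
        P=np.array(pts)
        if len(P)<8: return None
        from scipy.stats import theilslopes
        sl,ic,_,_=theilslopes(P[:,1],P[:,0]);res=np.median(abs(P[:,1]-sl*P[:,0]-ic));L=np.linalg.norm(B-A)
        return len(P),"yaw %.2f off %.1f mad %.2f"%(np.degrees(pose[2] if len(pose)>2 else 0)+np.degrees(sl),ic+sl*L/2,res)
    pf=(*planar(F0),F0[2]);pg=(Rot.from_euler("z",G0[2]).as_matrix(),np.array([G0[0],G0[1],.06]),G0[2])
    for k in c:
        for nm,A,B,po in [("F near z60",[-75,-88,60],[-75,70,60],pf),("F near z40",[-75,-88,40],[-75,70,40],pf),("F right",[-73,-90,60],[73,-90,60],pf),
          ("G outer z4",[14,-68,4],[14,68,4],pg),("G outer z-16",[14,-68,-16],[14,68,-16],pg),("G innerR",[0,-68,4],[0,-24,4],pg),("G innerL",[0,24,4],[0,68,4],pg),("G armL",[-138,20,4],[-5,20,4],pg),("G armR",[-138,-20,4],[-5,-20,4],pg),
          ("G armend",[-140,-18,4],[-140,18,4],pg),("G endL",[0,70,4],[14,70,4],pg),("G endR",[0,-70,4],[14,-70,4],pg),("tapeend",[-75,-20,60],[-65,-20,60],pf)]:
            print(k,nm,line(k,A,B,po))
run("3",[.5535,.0145,.1175],[.628,.0233,.1175])
E
python3 chk.py
```

```text
Traceback (most recent call last):
  File "chk.py", line 27, in <module>
    run("3",[.5535,.0145,.1175],[.628,.0233,.1175])
    ~~~^^^^^^^^^^^^^^^^^^^^^^^^^^^^^^^^^^^^^^^^^^^^
  File "chk.py", line 26, in run
    print(k,nm,line(k,A,B,po))
               ~~~~^^^^^^^^^^
  File "chk.py", line 8, in line
    R,t=pose;A,B=np.array(A,float),np.array(B,float);z=(R@(A/1000)+t)[2];pts=[]
    ^^^
ValueError: too many values to unpack (expected 2)
```

```bash
sed -i 's/R,t=pose;A/R,t=pose[:2];A/' chk.py; python3 chk.py
```

```text
top F near z60 (40, 'yaw 6.59 off 3.1 mad 0.76')
top F near z40 (39, 'yaw 6.65 off 1.4 mad 0.61')
top F right (40, 'yaw 6.27 off -0.7 mad 0.86')
top G outer z4 (40, 'yaw 6.57 off -0.3 mad 0.47')
top G outer z-16 (37, 'yaw 6.73 off -5.2 mad 0.50')
top G innerR (9, 'yaw 6.70 off -8.3 mad 0.11')
top G innerL (13, 'yaw 6.68 off -8.4 mad 0.13')
top G armL (40, 'yaw 6.75 off 1.3 mad 0.87')
top G armR (31, 'yaw 10.03 off -1.3 mad 0.90')
top G armend (40, 'yaw 4.26 off 3.0 mad 0.59')
top G endL (40, 'yaw 16.54 off 0.2 mad 0.82')
top G endR (40, 'yaw 15.28 off -2.0 mad 0.62')
top tapeend (40, 'yaw -1.58 off 0.7 mad 0.48')
scene F near z60 (39, 'yaw 6.85 off -2.4 mad 0.87')
scene F near z40 (23, 'yaw 6.12 off 8.2 mad 0.67')
scene F right (38, 'yaw 6.47 off -2.9 mad 0.71')
scene G outer z4 (39, 'yaw 6.89 off -2.9 mad 0.49')
scene G outer z-16 (15, 'yaw 5.29 off 8.9 mad 0.60')
scene G innerR (36, 'yaw 7.18 off -3.3 mad 0.43')
scene G innerL (40, 'yaw 5.10 off -2.7 mad 0.58')
scene G armL (40, 'yaw 6.74 off -3.8 mad 0.99')
scene G armR (31, 'yaw 7.27 off -4.1 mad 1.62')
scene G armend (40, 'yaw 13.55 off 0.0 mad 2.54')
scene G endL (40, 'yaw 9.17 off -2.4 mad 0.64')
scene G endR (38, 'yaw 6.69 off -5.4 mad 0.96')
scene tapeend (40, 'yaw 38.08 off -1.0 mad 0.54')
```

The gauge is parallel to the front within about 0.1°, about 1 mm off the tape's middle at most, and flush within about 1.5 mm by image and by contact force. The arm is clear, so I'm handing in.

```bash
python3 -c "
from station import ticket
print(ticket.job_done())"
```

```text
the job is handed in; nothing more can be done
None
```

I handed the job in with the front clamped and the knob gauge flat along the tape, fence drawn against the far edge; the hand-in gave no verdict, and the clamp force is inferred (about 15 N, from a crank angle of about 6.24 rad), not measured.

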